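Find the separation pad with a sound spring and fit it

ROBOT

A 6-joint arm with a two-finger parallel gripper is mounted at the origin on the work surface. World frame = base frame: x ahead of the robot, y to its left, z up, the work surface at z = 0. Lengths are in m, angles in rad, forces in N, time in s.
With the tool pointing down it reaches from about 0.325 to 0.775 m from the base axis. Payload 5.5 kg.
Tool frame: the origin (TCP) lies midway between the tips of the shut fingers; the grasp point (between the pads) lies 19 mm behind it; z points along the fingers, y is the line along which they close (so a half turn about z gives the same grasp; the last joint's range is limited). The gripper opens to 85 mm and grips with 20 to 120 N. Pads are 22 mm wide; open, the fingers measure 114 mm over their backs; the gripper's body (76 mm by 85 mm) begins 54 mm behind the grasp point. The pads swing forward as they close: fully open they stand 13 mm farther back than shut.
Start: joints at [-1.378, 0.091, 1.231, -0, 1.82, -0.057], TCP at [0.148, -0.581, 0.231] pointing down, gripper open.
Joint ranges: [-2.87, 2.87], [-0.86, 2.18], [0.17, 2.46], [-1.51, 4.65], [0.06, 2.69], [-2.65, 2.65]. Speed limits (rad/s): [2.57, 2.57, 3.01, 3.14, 3.14, 3.14].

INTERFACE

Orientations are given as a rotation vector (axis times angle).
In Python, from workcell import telemetry, cams, job gives the robot as it stands.
- The arm moves only by the tool drive_tool, never from a script. Its argument "series" is a list of rows, each a list of 3 entries, a list of its own where there are three numbers: the shift along the tool's x, y, z in mm, then the turn, a rotation vector about the tool's x, y, z in rad, then the closure, from -1 (fully open) to 1 (shut). A call has 1 to 12 rows; each row shifts and turns the commanded pose from where the row before left it, along the tool's axes as they then stand; what a row does not reach is not made up. A row lasts 1/10 s, in which the tool goes at most 50 mm and 8.59 degrees, less where a joint would pass 70% of its speed; a pose out of reach is approached as far as the arm can. A call is refused whole if a number of a shift passes 50 or a number of a turn 0.15, either way. A call with a gripper value outside its range is refused whole. The fingers move at their own pace and stop on an object; "grip_force" is the grip in N (left out, the last holds). Time passes only in rows, so rows that do not move let the fingers close. It gives the time, the measured TCP pose, the force, the opening and the grip force at its end, in the units of the state.
- telemetry.state(): the state, without advancing time (a new reading comes with each control period).
- cams.capture(name): name is "scene" or "top" or "wrist"; returns a dict with "frame" (420x560x3 uint8, red, green, blue), "vfov" (degrees; the focal length in pixels is half the picture's height over the tangent of half this angle, whatever the lens; pixels are square), "cx", "cy" (the principal point, pixels), "eye" and "orientation" of the camera in the world; the wrist camera has in their place "T_tool_cam" (4x4, takes a point from camera to tool coordinates, whose origin is the TCP and whose axes are the flange's). Camera axes: x right, y down, z forward; pixel columns grow to the right and rows downward; lengths in m; the calibration is good to about 2 mm. The wrist camera is an equidistant fisheye: a pixel r from the principal point sees the ray r / f radians off the axis. A picture is of the moment at which its call begins: read the wrist's pose just before it. There is no depth.
- job.finish_job(): hands the job in; it is judged then, once.
The state is a dict: "time": time; "joints": joint angles; "qvel": joint speeds; "effort": joint torques, N m; "tcp_pos": TCP position; "orientation": TCP orientation; "wrist_force": force on the tool from outside, world axes, zero at the start; "moment": the same for the moment, N m; "grip_width": finger opening in m; "grasp_force": force on a finger pad.
Only numpy, scipy, OpenCV 4.12 (cv2) and the standard library are available. Lean on these libraries where they do the work, as an engineer would, in place of code of your own. Each camera call takes 0.05 s, during which the arm holds its last target. There are 200 camera calls.

TASK

Squeeze the three sprung separation pads on the rack one after another, from left to right as seen from the robot: push each rubber block about 4 mm down, hold it a moment to feel how hard it pushes back, and never squeeze it near its stop. Two of them are tired; fit the one that pushes back clearly hardest into the pocket of the paper-feed frame, fully home and without forcing it, let go, and squeeze it once more there in the same way to check it. Leave the two tired ones standing where they are and everything else alone.

Things in the scene. Friction and masses are not known exactly. Their poses are not given: they have to be found in the camera images.
- rack: fixed flat aluminium plate 120 mm (x) by 360 mm (y), 10 mm thick, origin at the centre of its underside on the table, z up. At each place two black stop strips, 50 mm long in y and 8 mm tall, stand off the ends of a unit (strip centres 52 mm before and behind the place in x)
- place_left (a point): the left place of the rack as seen from the robot, 115 mm to the left (+y of the rack); the point lies on the plate's upper face, 10 mm above the table
- place_mid (a point): the middle place of the rack as seen from the robot, at the middle; the point lies on the plate's upper face, 10 mm above the table
- place_right (a point): the right place of the rack as seen from the robot, 115 mm to the right (-y of the rack); the point lies on the plate's upper face, 10 mm above the table
- pad_a: one of three pad units that look alike: grey plastic case 70 (x) by 32 (y) by 26 mm tall, about 110 g, in it a sprung black rubber block 56 by 20 mm, flat top 36 mm above the case's underside, 10 mm proud of the rim. Origin: centre of the underside, z up. Stands loose on a rack place, slightly off-centre and askew; which stands where varies. Pinch its long sides; fits the feeder either way round
- pad_b: one of three pad units that look alike: grey plastic case 70 (x) by 32 (y) by 26 mm tall, about 110 g, in it a sprung black rubber block 56 by 20 mm, flat top 36 mm above the case's underside, 10 mm proud of the rim. Origin: centre of the underside, z up. Stands loose on a rack place, slightly off-centre and askew; which stands where varies. Pinch its long sides; fits the feeder either way round
- pad_c: one of three pad units that look alike: grey plastic case 70 (x) by 32 (y) by 26 mm tall, about 110 g, in it a sprung black rubber block 56 by 20 mm, flat top 36 mm above the case's underside, 10 mm proud of the rim. Origin: centre of the underside, z up. Stands loose on a rack place, slightly off-centre and askew; which stands where varies. Pinch its long sides; fits the feeder either way round
- pad_a_cap (a joint): how far pad_a's rubber block is pressed down, m: 0 at rest, 0.009 at its hard stop. Vertical spring with a slight preload: held 4 mm down, a good unit pushes back with about 9 N, a tired one with 2.5 to 4 N; springs back when let go
- pad_b_cap (a joint): how far pad_b's rubber block is pressed down, m: 0 at rest, 0.009 at its hard stop. Vertical spring with a slight preload: held 4 mm down, a good unit pushes back with about 9 N, a tired one with 2.5 to 4 N; springs back when let go
- pad_c_cap (a joint): how far pad_c's rubber block is pressed down, m: 0 at rest, 0.009 at its hard stop. Vertical spring with a slight preload: held 4 mm down, a good unit pushes back with about 9 N, a tired one with 2.5 to 4 N; springs back when let go
- feeder: fixed light grey paper-feed frame, block 130 (x) by 120 (y) by 30 mm tall, origin at the centre of its underside, z up; in its top an empty central pocket 73 (x) by 35 mm (y), 10 mm deep, edges slightly bevelled; two dark cheeks (34 mm tall) and a roller at its +x end, no nearer than 40 mm in x and 60 mm in y (cheeks), 68 mm in x (roller)
- pocket (a point): centre of the pocket's floor, 20 mm above the table, axes as the feeder; a unit fully home has its underside here, its x along the pocket's x, its case standing 16 mm out of the pocket
- roller: black transfer roller with square white ends, 172 mm long, 22 mm thick, lying down; origin underside centre, x along it; a bystander, leave alone
- screwdriver: screwdriver lying down, x along it; a bystander, leave alone
- bottle: white bottle, 60 mm wide, 130 mm tall, red cap, standing; a bystander, leave alone
- gear: small white plastic gear blank, 34 mm wide, 18 mm tall, hub up; a bystander, leave alone
- jar: grey jar with a white lid, 60 mm wide, 75 mm tall, standing; a bystander, leave alone
- brush: hand brush lying down, x along it; a bystander, leave alone
There are look-alikes about, which are no part of the job. Leave any brown or green look-alike of the pad_b alone.

How it is judged:
On the way, in this order (a step that is already met when the one before it is completed fails the run):
1. the unit on the left place is squeezed at least 2.5 mm down and held 0.2 s (((horizontal distance between pad_a and place_left below 0.045 m and value of joint pad_a_cap above 0.0025 m) or (horizontal distance between pad_b and place_left below 0.045 m and value of joint pad_b_cap above 0.0025 m) or (horizontal distance between pad_c and place_left below 0.045 m and value of joint pad_c_cap above 0.0025 m))), for 0.2 s.
2. the unit on the middle place is squeezed at least 2.5 mm down and held 0.2 s (((horizontal distance between pad_a and place_mid below 0.045 m and value of joint pad_a_cap above 0.0025 m) or (horizontal distance between pad_b and place_mid below 0.045 m and value of joint pad_b_cap above 0.0025 m) or (horizontal distance between pad_c and place_mid below 0.045 m and value of joint pad_c_cap above 0.0025 m))), for 0.2 s.
3. the unit on the right place is squeezed at least 2.5 mm down and held 0.2 s (((horizontal distance between pad_a and place_right below 0.045 m and value of joint pad_a_cap above 0.0025 m) or (horizontal distance between pad_b and place_right below 0.045 m and value of joint pad_b_cap above 0.0025 m) or (horizontal distance between pad_c and place_right below 0.045 m and value of joint pad_c_cap above 0.0025 m))), for 0.2 s.
4. the unit fitted in the pocket is squeezed once more, at least 2.5 mm down, held 0.2 s, and pushes back with over 6 N (((horizontal distance between pad_a and pocket below 0.004 m and z of pad_a in the frame of pocket below 0.003 m and value of joint pad_a_cap above 0.0025 m and contact force between the fingers and pad_a above 6 N) or (horizontal distance between pad_b and pocket below 0.004 m and z of pad_b in the frame of pocket below 0.003 m and value of joint pad_b_cap above 0.0025 m and contact force between the fingers and pad_b above 6 N) or (horizontal distance between pad_c and pocket below 0.004 m and z of pad_c in the frame of pocket below 0.003 m and value of joint pad_c_cap above 0.0025 m and contact force between the fingers and pad_c above 6 N))), for 0.2 s.
At the end, for the whole second after the job is handed in: One unit (the strong one, by step 4) is home in the pocket: underside within 3 mm of its floor, centre within 4 mm, square within 0.07 rad either way round, upright. The others stand upright within 30 mm of their starts. All are at rest, all rubber blocks back up within 1.5 mm (((horizontal distance between pad_a and pocket below 0.004 m and z of pad_a in the frame of pocket below 0.003 m and angle between the x axis of pad_a and the x axis of pocket, either way round below 0.07 rad and distance of each of pad_b, pad_c from where it was at the start of the episode below 0.03 m) or (horizontal distance between pad_b and pocket below 0.004 m and z of pad_b in the frame of pocket below 0.003 m and angle between the x axis of pad_b and the x axis of pocket, either way round below 0.07 rad and distance of each of pad_a, pad_c from where it was at the start of the episode below 0.03 m) or (horizontal distance between pad_c and pocket below 0.004 m and z of pad_c in the frame of pocket below 0.003 m and angle between the x axis of pad_c and the x axis of pocket, either way round below 0.07 rad and distance of each of pad_a, pad_b from where it was at the start of the episode below 0.03 m)) and value of joint each of pad_a_cap, pad_b_cap, pad_c_cap below 0.0015 m and angle between each of pad_a, pad_b, pad_c's own z axis and vertical below 0.05 rad and linear speed of each of pad_a, pad_b, pad_c below 0.02 m/s); the robot touches nothing.
It fails at once if a pad is squeezed close to its stop (more than 7 mm) (value of joint any of pad_a_cap, pad_b_cap, pad_c_cap above 0.007 m).
It fails at once if a unit is forced into or against the feed frame (over 60 N) (contact force between any of pad_a, pad_b, pad_c and feeder above 60 N).
It fails at once if a bystander is pushed more than 30 mm (distance of any of roller, screwdriver, bottle, gear, jar, brush from where it was at the start of the episode above 0.03 m).
It also fails if it takes over 72 s, if anything falls off the work surface, if the arm or the gripper's body presses on something with over 40 N, if the wrist force passes 120 N, or if a joint passes its speed limit or range.

## Working session

There is one attempt and no reset: what is moved stays moved. The work goes in short steps, Python scripts to look and compute and a tool call to move; the robot and the scene stay as the last step left them, time stands still between calls to the robot, and variables do not carry over. Pictures are saved under pics/ and viewed, at most 10 in all, crops included, and the job is handed in when it is done.

Besides the shell and the picture viewer there is one more tool, called after "Emit:" as a command line: name --argument value ..., lists and objects as JSON in quotes. drive_tool: Moves the arm, as the interface text tells. Its arguments: {"type":"object","properties":{"series":{"type":"array","items":{"type":"array"}},"grip_force":{"type":"number"}},"required":["series"]}

```bash
mkdir -p pics; ls; python3 - <<'E'
from workcell import telemetry, cams
import cv2,numpy as np
print(telemetry.state())
for n in ("scene","top"):
    c=cams.capture(n); cv2.imwrite(f"pics/{n}0.png",c["frame"][:,:,::-1])
    print({k:v for k,v in c.items() if k!="frame"})
E
```

```text
pics
{'time': 0.0, 'joints': array([-1.37769109e+00,  9.18929291e-02,  1.23192280e+00, -1.91443472e-05,
        1.81977901e+00, -5.67148218e-02]), 'qvel': array([-0.0011809 , -0.00297925,  0.00011941, -0.00059923, -0.00135534,
        0.00026121]), 'effort': array([ 2.31959239e-03, -4.58728051e+01, -4.18023133e+01,  1.67297112e-04,
        1.17231594e-02,  3.17134415e-06]), 'tcp_pos': array([ 0.14826659, -0.58109861,  0.23010961]), 'orientation': array([-3.11513642e+00, -3.91140772e-01,  2.43229216e-04]), 'wrist_force': array([ 0.27681696, -0.06217508,  0.28716551]), 'moment': array([-0.00546504, -0.02652332, -0.00772812]), 'grasp_force': 0.0, 'grip_width': 0.08528006804834137}
{'vfov': 49.52869742541981, 'cx': 282.00904463713965, 'cy': 213.152675427469, 'eye': array([ 0.93233767, -0.45244942,  0.8516753 ]), 'orientation': array([-2.3671934 , -0.93375553,  0.31216548])}
{'vfov': 53.5911149752025, 'cx': 280.5052856054362, 'cy': 209.90154823901366, 'eye': array([ 0.3238325 , -0.02683521,  1.08534866]), 'orientation': array([-2.03501998,  2.19819037, -0.23486015])}
```

View pics/top0.png

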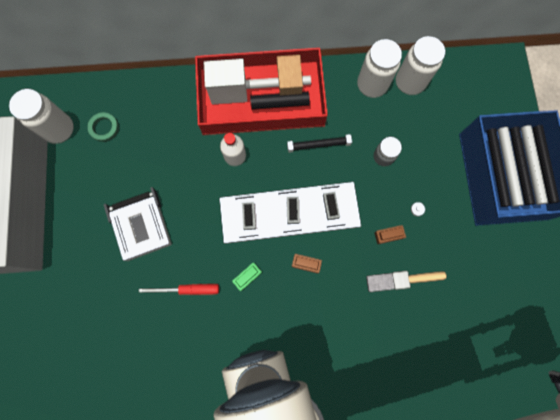

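View pics/scene0.png

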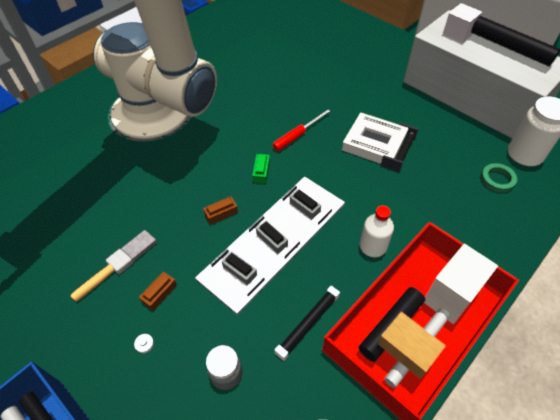

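The top view shows the rack centred near (290,212), with pads at (249,216), (293,209) and (332,206). The feeder is near (138,228) with its pocket at (139,228). The green look-alike is at (247,277), and brown ones are at (307,263) and (391,234). The scene view agrees.

```bash
cat > h.py <<'E'
import numpy as np, cv2
from scipy.spatial.transform import Rotation as R
from workcell import telemetry, cams
def f_of(c): return c["frame"].shape[0]/2/np.tan(np.radians(c["vfov"])/2)
def ray2plane(d,eye,z): return eye+d*((z-eye[2])/d[:,2])[:,None]
def pix2w(c,uv,z):
    uv=np.atleast_2d(uv).astype(float); f=f_of(c)
    d=np.c_[(uv[:,0]-c["cx"])/f,(uv[:,1]-c["cy"])/f,np.ones(len(uv))]
    return ray2plane(d@R.from_rotvec(c["orientation"]).as_matrix().T,np.array(c["eye"]),z)
def wrist():
    s=telemetry.state(); c=cams.capture("wrist")
    T=np.eye(4); T[:3,:3]=R.from_rotvec(s["orientation"]).as_matrix(); T[:3,3]=s["tcp_pos"]
    c["T"]=T@c["T_tool_cam"]; return s,c
def wpix2w(c,uv,z):
    uv=np.atleast_2d(uv).astype(float); f=f_of(c)
    p=uv-[c["cx"],c["cy"]]; r=np.linalg.norm(p,axis=1)+1e-9; th=r/f
    d=np.c_[p/r[:,None]*np.sin(th)[:,None],np.cos(th)]
    return ray2plane(d@c["T"][:3,:3].T,c["T"][:3,3],z)
def rect(pw):
    r=cv2.minAreaRect((pw[:,:2]*1000).astype(np.float32))
    b=cv2.boxPoints(r); e0=b[1]-b[0]; e1=b[2]-b[1]
    e=e0 if np.hypot(*e0)>np.hypot(*e1) else e1
    a=np.degrees(np.arctan2(e[1],e[0])); a=(a+90)%180-90
    return np.round(r[0],1),np.round(sorted(r[1]),1),round(float(a),1)
E
python3 - <<'E'
from h import *
c=cams.capture("top"); g=cv2.cvtColor(c["frame"],cv2.COLOR_RGB2GRAY).astype(int); fr=c["frame"].astype(int)
sat=fr.max(2)-fr.min(2)
def comp(mask,box,z,mn,name):
    m=np.zeros(mask.shape,np.uint8);x0,y0,x1,y1=box; m[y0:y1,x0:x1]=mask[y0:y1,x0:x1]
    n,l,st,ce=cv2.connectedComponentsWithStats(m)
    for i in range(1,n):
        if st[i,4]>=mn:
            cs,_=cv2.findContours((l==i).astype(np.uint8),cv2.RETR_EXTERNAL,cv2.CHAIN_APPROX_NONE)
            print(name,st[i].tolist(),ce[i].round(1),rect(pix2w(c,cs[0][:,0],z)), pix2w(c,ce[i],z).round(4)[0])
comp((g>150)&(sat<60),(200,170,380,255),.01,500,"rack")
comp((g>150)&(sat<60),(95,180,180,270),.03,300,"feeder")
comp((g<55),(235,190,350,235),.046,60,"cap")
comp((g<140),(125,205,155,250),.025,100,"pocket")
im=np.hstack([cv2.resize(c["frame"][175:250,215:365],None,fx=4,fy=4,interpolation=2)])
im2=cv2.resize(c["frame"][180:265,98:178],None,fx=2.4,fy=2.4); 
out=np.zeros((520,600,3),np.uint8); out[:300]=im; out[305:305+im2.shape[0],:im2.shape[1]]=im2
cv2.imwrite("pics/crop.png",out[:,:,::-1])
s,w=wrist(); print(w["T_tool_cam"],w["vfov"],w["cx"],w["cy"])
E
```

```text
rack [220, 182, 141, 61, 5335] [288.5 212.3] (array([542.9, -73.5]), array([122.4, 362.2]), -87.4) [ 0.5412 -0.071   0.01  ]
feeder [109, 197, 60, 63, 2111] [138.2 228.1] (array([526.7, 317.7]), array([122.5, 133.3]), 16.4) [0.5254 0.3178 0.03  ]
cap [327, 195, 10, 20, 134] [331.5 204.6] (array([ 546. , -180.9]), array([17.1, 51.8]), 4.1) [ 0.5457 -0.1809  0.046 ]
cap [290, 199, 7, 20, 119] [292.6 209. ] (array([543.1, -81.7]), array([15.3, 49.8]), -4.7) [ 0.5416 -0.0807  0.046 ]
cap [245, 205, 7, 20, 125] [247.9 214.6] (array([536.3,  33.9]), array([15.3, 49.6]), -3.4) [0.536  0.0341 0.046 ]
pocket [129, 214, 19, 29, 315] [138.4 228. ] (array([526.9, 319.1]), array([31.8, 67.4]), 17.1) [0.5267 0.3188 0.025 ]
[[ 1.30806078e-03 -9.55551084e-01 -2.94822685e-01  7.43662213e-02]
 [ 9.99999038e-01  1.11368791e-03  8.27188135e-04 -1.18155388e-03]
 [-4.62080057e-04 -2.94823483e-01  9.55551621e-01 -1.43100391e-01]
 [ 0.00000000e+00  0.00000000e+00  0.00000000e+00  1.00000000e+00]] 65.70646984690485 285.83452425486314 209.5436841177015
```

View pics/crop.png

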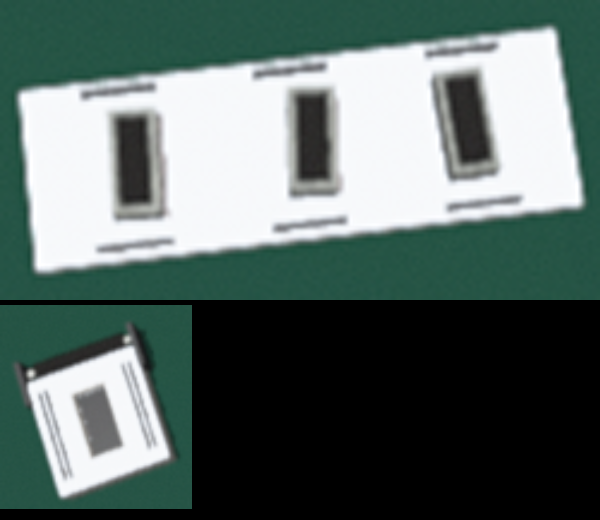

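The crop confirms three units at about −3°, −5° and +4° yaw. The feeder sits at about +17°, with its roller at the far (+x) end. All sizes match what was given, so I'll move now.

```bash
cat >> h.py <<'E'
def plan(x,y,z,yawdeg,show=True):
    s=telemetry.state(); M=R.from_rotvec(s["orientation"])
    a=np.radians(yawdeg); G=R.from_matrix(np.array([[np.cos(a),np.sin(a),0],[np.sin(a),-np.cos(a),0],[0,0,-1]]))
    print("t",round(s["time"],2),"tcp",s["tcp_pos"].round(4),"turn",(M.inv()*G).as_rotvec().round(4),"then shift mm",(G.inv().apply(np.array([x,y,z])-s["tcp_pos"])*1000).round(1),"F",s["wrist_force"].round(2),"w",s["grip_width"].round(4))
E
python3 -c "
from h import *
plan(.536,.034,.2,-3.4)"
```

```text
Traceback (most recent call last):
  File "h.py", line 28, in plan
    print("t",round(s["time"],2),"tcp",s["tcp_pos"].round(4),"turn",(M.inv()*G).as_rotvec().round(4),"then shift mm",(G.inv().apply(np.array([x,y,z])-s["tcp_pos"])*1000).round(1),"F",s["wrist_force"].round(2),"w",s["grip_width"].round(4))
                                                                                                                                                                                                                     ^^^^^^^^^^^^^^^^^^^^^
AttributeError: 'float' object has no attribute 'round'
```

```bash
sed -i 's/s\["grip_width"\].round(4)/round(s["grip_width"],4)/' h.py
python3 -c "
from h import *
plan(.536,.034,.2,-3.4)"
```

```text
t 0.2 tcp [ 0.1483 -0.5812  0.2306] turn [-1.200e-03  1.000e-04  3.091e-01] then shift mm [ 350.5 -637.1   30.6] F [ 0.47 -0.34 -0.34] w 0.0853
```

Emit:
drive_tool --series '[[[0, 0, 0], [0, 0, 0.103], 1], [[0, 0, 0], [0, 0, 0.103], 1], [[0, 0, 0], [0, 0, 0.103], 1], [[19.5, -35.4, 0], [0, 0, 0], 1], [[19.5, -35.4, 0], [0, 0, 0], 1], [[19.5, -35.4, 0], [0, 0, 0], 1], [[19.5, -35.4, 0], [0, 0, 0], 1], [[19.5, -35.4, 0], [0, 0, 0], 1], [[19.5, -35.4, 0], [0, 0, 0], 1], [[19.5, -35.4, 0], [0, 0, 0], 1], [[19.5, -35.4, 0], [0, 0, 0], 1], [[19.5, -35.4, 0], [0, 0, 0], 1]]' --grip_force 40

```text
time: 1.4
tcp_pos: [0.3429, -0.2722, 0.2313]
orientation: [3.14, -0.093, 0.0]
wrist_force: [-0.1, -0.2, 0.9]
grip_width: 0.0002
grasp_force: 0.0
```

Emit:
drive_tool --series '[[[19.5, -35.4, 0], [0, 0, 0], 1], [[19.5, -35.4, 0], [0, 0, 0], 1], [[19.5, -35.4, 0], [0, 0, 0], 1], [[19.5, -35.4, 0], [0, 0, 0], 1], [[19.5, -35.4, 0], [0, 0, 0], 1], [[19.5, -35.4, 0], [0, 0, 0], 1], [[19.5, -35.4, 0], [0, 0, 0], 1], [[19.5, -35.4, 0], [0, 0, 0], 1], [[0, 0, 15], [0, 0, 0], 1], [[0, 0, 15], [0, 0, 0], 1], [[0, 0, 0], [0, 0, 0], 1], [[0, 0, 0], [0, 0, 0], 1]]'

```text
time: 2.6
tcp_pos: [0.5141, -0.0013, 0.2006]
orientation: [3.14, -0.095, -0.002]
wrist_force: [-0.1, -0.4, -0.1]
grip_width: 0.0001
grasp_force: 0.0
```

```bash
python3 - <<'E'
from h import *
plan(.536,.034,.06,-3.4)
s,c=wrist(); cv2.imwrite("pics/w1.png",c["frame"][:,:,::-1])
np.save("w1.npy",c,allow_pickle=True)
E
```

```text
t 2.6 tcp [ 0.5141 -0.0013  0.2006] turn [ 0.0003  0.0014 -0.0014] then shift mm [ 19.8 -36.5 140.6] F [-0.14 -0.45 -0.08] w 0.0001
```

View pics/w1.png

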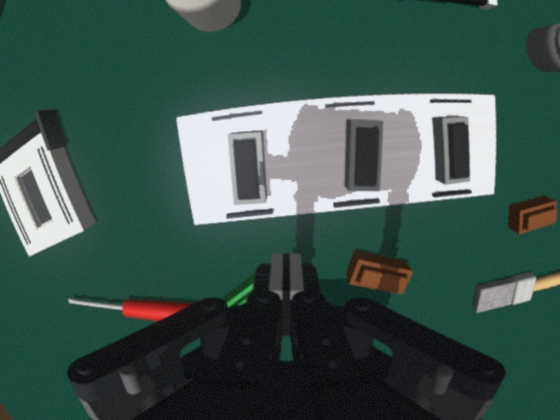

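The wrist view shows the caps at about (246,168), (367,155) and (457,149). The feeder is at the left edge with its pocket near (33,197), and the fingertips are at (287,262).

```bash
cat >> h.py <<'E'
def wcomp(c,mask,box,z,mn,name):
    m=np.zeros(mask.shape,np.uint8);x0,y0,x1,y1=box; m[y0:y1,x0:x1]=mask[y0:y1,x0:x1]
    n,l,st,ce=cv2.connectedComponentsWithStats(m)
    for i in range(1,n):
        if st[i,4]>=mn:
            cs,_=cv2.findContours((l==i).astype(np.uint8),cv2.RETR_EXTERNAL,cv2.CHAIN_APPROX_NONE)
            print(name,st[i].tolist(),rect(wpix2w(c,cs[0][:,0],z)))
E
python3 - <<'E'
from h import *
c=np.load("w1.npy",allow_pickle=True).item(); g=cv2.cvtColor(c["frame"],cv2.COLOR_RGB2GRAY)
for b in [(225,130,268,205),(347,120,385,192),(438,115,472,184)]:
    print([g[b[1]:b[3],b[0]:b[2]].min()], end=" ")
    for t in (40,55): wcomp(c,g<t,b,.046,250,f"cap{t}")
wcomp(c,g>90,(170,90,510,230),.01,3000,"rack")
p=wpix2w(c,[[20,174],[33,170],[50,218],[36,224]],.03); print(p.round(4))
E
```

```text
[np.uint8(58)] [np.uint8(34)] cap55 [355, 127, 24, 59, 1232] (array([543.9, -78.2]), array([21.3, 55.6]), -3.0)
[np.uint8(26)] cap55 [448, 123, 21, 55, 973] (array([ 548.2, -177.3]), array([22.6, 55.7]), 5.1)
rack [176, 93, 321, 133, 29636] (array([542. , -72.3]), array([122.7, 363.5]), -87.4)
[[0.5584 0.334  0.03  ]
 [0.5604 0.3072 0.03  ]
 [0.4978 0.2945 0.03  ]
 [0.491  0.3241 0.03  ]]
```

Emit:
drive_tool --series '[[[10.3, -19.2, 10], [0, 0, 0], 1], [[10.3, -19.2, 20], [0, 0, 0], 1], [[0, 0, 35], [0, 0, 0], 1], [[0, 0, 35], [0, 0, 0], 1], [[0, 0, 30], [0, 0, 0], 1], [[0, 0, 15], [0, 0, 0], 1], [[0, 0, 0], [0, 0, 0], 1], [[0, 0, 0], [0, 0, 0], 1], [[0, 0, 0], [0, 0, 0], 1]]'

```text
time: 3.55
tcp_pos: [0.5391, 0.0366, 0.0589]
orientation: [-3.14, 0.094, -0.006]
wrist_force: [0.6, 0.3, 0.9]
grip_width: 0.0002
grasp_force: 0.0
```

```bash
python3 - <<'E'
from h import *
plan(.537,.036,.042,-3.4)
s,c=wrist(); cv2.imwrite("pics/w2.png",c["frame"][:,:,::-1])
E
```

```text
t 3.55 tcp [0.5391 0.0366 0.0589] turn [-0.0002 -0.004  -0.0002] then shift mm [-2.1  0.8 16.9] F [0.57 0.3  0.94] w 0.0002
```

View pics/w2.png

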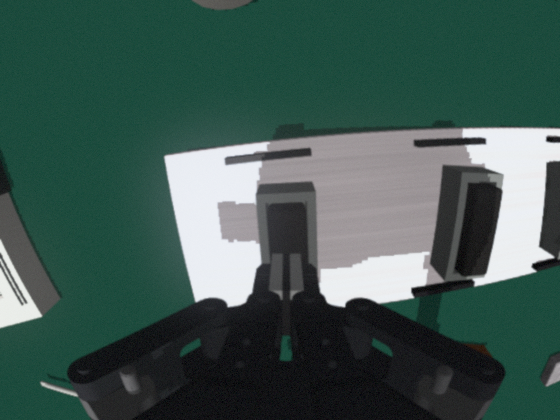

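The fingertips are over the cap, centred laterally near (287,260).

Emit:
drive_tool --series '[[[0, 0, 4], [0, 0, 0], 1], [[0, 0, 3], [0, 0, 0], 1], [[0, 0, 0], [0, 0, 0], 1], [[0, 0, 0], [0, 0, 0], 1], [[0, 0, 0], [0, 0, 0], 1]]'

```text
time: 4.1
tcp_pos: [0.5377, 0.0369, 0.0493]
orientation: [3.14, -0.093, -0.0]
wrist_force: [0.4, -0.0, 0.9]
grip_width: -0.0002
grasp_force: 0.0
```

Emit:
drive_tool --series '[[[0, 0, 2], [0, 0, 0], 1], [[0, 0, 2], [0, 0, 0], 1], [[0, 0, 0], [0, 0, 0], 1], [[0, 0, 0], [0, 0, 0], 1], [[0, 0, 0], [0, 0, 0], 1]]'

```text
time: 4.6
tcp_pos: [0.5378, 0.0368, 0.0455]
orientation: [-3.14, 0.093, -0.0]
wrist_force: [-0.1, 0.1, 0.6]
grip_width: -0.0004
grasp_force: 0.5
```

Emit:
drive_tool --series '[[[0, 0, 1.5], [0, 0, 0], 1], [[0, 0, 0], [0, 0, 0], 1], [[0, 0, 0], [0, 0, 0], 1], [[0, 0, 0], [0, 0, 0], 1]]'

```text
time: 5.0
tcp_pos: [0.5378, 0.0369, 0.0439]
orientation: [-3.14, 0.093, -0.0]
wrist_force: [-0.0, 0.6, 1.0]
grip_width: -0.0004
grasp_force: 0.9
```

Emit:
drive_tool --series '[[[0, 0, 1], [0, 0, 0], 1], [[0, 0, 0], [0, 0, 0], 1], [[0, 0, 0], [0, 0, 0], 1], [[0, 0, 0], [0, 0, 0], 1]]'

```text
time: 5.4
tcp_pos: [0.5378, 0.0369, 0.0429]
orientation: [-3.14, 0.093, -0.0]
wrist_force: [1.0, -0.1, 2.0]
grip_width: 0.0003
grasp_force: 1.1
```

Emit:
drive_tool --series '[[[0, 0, 1], [0, 0, 0], 1], [[0, 0, 0], [0, 0, 0], 1], [[0, 0, 0], [0, 0, 0], 1], [[0, 0, 0], [0, 0, 0], 1]]'

```text
time: 5.8
tcp_pos: [0.5378, 0.0368, 0.0419]
orientation: [-3.14, 0.093, -0.0]
wrist_force: [0.4, -0.3, 2.1]
grip_width: 0.0002
grasp_force: 1.3
```

```bash
python3 - <<'E'
from h import *
c0=[]
for i in range(6):
    s,c=wrist(); c0.append([s["wrist_force"][2],s["grasp_force"],s["tcp_pos"][2]*1000])
print(np.round(c0,2))
cv2.imwrite("pics/w3.png",c["frame"][150:320,200:380,::-1].repeat(3,0).repeat(3,1))
E
```

```text
[[ 2.07  1.34 41.88]
 [ 2.76  1.35 41.89]
 [ 2.96  1.35 41.84]
 [ 1.99  1.35 41.82]
 [ 3.02  1.35 41.87]
 [ 2.94  1.35 41.82]]
```

The left pad gives about 2.7 N at about 4 mm (the per-pad reading doubles to the same), so it is tired. On to the middle.

Emit:
drive_tool --series '[[[0, 0, -12], [0, 0, 0], 1], [[0, 0, -13], [0, 0, 0], 1], [[4, 38.5, 0], [0, 0, 0], 1], [[4, 38.5, 0], [0, 0, 0], 1], [[4, 38.5, 0], [0, 0, 0], 1], [[0, 0, 0], [0, 0, 0], 1], [[0, 0, 10], [0, 0, 0], 1], [[0, 0, 6], [0, 0, 0], 1], [[0, 0, 3], [0, 0, 0], 1], [[0, 0, 0], [0, 0, 0], 1], [[0, 0, 0], [0, 0, 0], 1], [[0, 0, 0], [0, 0, 0], 1]]'

```text
time: 7.3
tcp_pos: [0.543, -0.0787, 0.0481]
orientation: [3.14, -0.092, 0.001]
wrist_force: [0.9, -0.0, 0.2]
grip_width: 0.0001
grasp_force: 0.0
```

Emit:
drive_tool --series '[[[0, 0, 2], [0, 0, 0], 1], [[0, 0, 1.5], [0, 0, 0], 1], [[0, 0, 0], [0, 0, 0], 1], [[0, 0, 0], [0, 0, 0], 1]]'

```text
time: 7.7
tcp_pos: [0.5432, -0.0791, 0.045]
orientation: [-3.14, 0.093, -0.002]
wrist_force: [-0.1, 1.4, 5.0]
grip_width: 0.0
grasp_force: 2.2
```

Emit:
drive_tool --series '[[[0, 0, 1.5], [0, 0, 0], 1], [[0, 0, 1], [0, 0, 0], 1], [[0, 0, 0], [0, 0, 0], 1], [[0, 0, 0], [0, 0, 0], 1], [[0, 0, 0], [0, 0, 0], 1]]'

```text
time: 8.2
tcp_pos: [0.5432, -0.0791, 0.0429]
orientation: [-3.14, 0.093, -0.002]
wrist_force: [-0.9, 2.1, 7.2]
grip_width: 0.0001
grasp_force: 3.8
```

Emit:
drive_tool --series '[[[0, 0, 1], [0, 0, 0], 1], [[0, 0, 0], [0, 0, 0], 1], [[0, 0, 0], [0, 0, 0], 1], [[0, 0, 0], [0, 0, 0], 1], [[0, 0, 0], [0, 0, 0], 1]]'

```text
time: 8.7
tcp_pos: [0.5433, -0.0791, 0.0421]
orientation: [-3.14, 0.093, -0.002]
wrist_force: [-2.4, 1.8, 8.5]
grip_width: 0.0
grasp_force: 4.3
```

The middle pad gives about 8.6 N at 4 mm, the strong one. Now the right.

Emit:
drive_tool --series '[[[0, 0, -12], [0, 0, 0], 1], [[0, 0, -13], [0, 0, 0], 1], [[3.2, 33, 0], [0, 0, 0], 1], [[3.2, 33, 0], [0, 0, 0], 1], [[3.2, 33, 0], [0, 0, 0], 1], [[0, 0, 0], [0, 0, -0.14], 1], [[0, 0, 10], [0, 0, 0], 1], [[0, 0, 6], [0, 0, 0], 1], [[0, 0, 3], [0, 0, 0], 1], [[0, 0, 0], [0, 0, 0], 1], [[0, 0, 0], [0, 0, 0], 1], [[0, 0, 0], [0, 0, 0], 1]]'

```text
time: 9.9
tcp_pos: [0.5468, -0.1782, 0.0471]
orientation: [3.139, 0.127, 0.001]
wrist_force: [-0.7, -0.9, -0.2]
grip_width: -0.0001
grasp_force: 0.0
```

Emit:
drive_tool --series '[[[0, 0, 1.5], [0, 0, 0], 1], [[0, 0, 1.5], [0, 0, 0], 1], [[0, 0, 0], [0, 0, 0], 1], [[0, 0, 0], [0, 0, 0], 1]]'

```text
time: 10.3
tcp_pos: [0.5469, -0.1785, 0.0442]
orientation: [3.139, 0.127, 0.001]
wrist_force: [0.8, 0.7, 2.0]
grip_width: 0.0
grasp_force: 1.1
```

Emit:
drive_tool --series '[[[0, 0, 1.2], [0, 0, 0], 1], [[0, 0, 1], [0, 0, 0], 1], [[0, 0, 0], [0, 0, 0], 1], [[0, 0, 0], [0, 0, 0], 1], [[0, 0, 0], [0, 0, 0], 1], [[0, 0, 0], [0, 0, 0], 1]]'

```text
time: 10.9
tcp_pos: [0.5469, -0.1785, 0.0418]
orientation: [3.139, 0.127, 0.001]
wrist_force: [1.5, 1.2, 3.5]
grip_width: -0.0
grasp_force: 1.8
```

The right pad gives 3.6 N, tired. The middle unit is the one to fit, so I'll open the gripper and look at it closely.

Emit:
drive_tool --series '[[[0, 0, -20], [0, 0, 0], 1], [[0, 0, -44], [0, 0, 0], 1], [[0, 0, -44], [0, 0, 0], 1], [[0, 0, 0], [0, 0, 0.14], -1], [[-16, -32.3, 0], [0, 0, 0], -1], [[-16, -32.3, 0], [0, 0, 0], -1], [[-16, -32.3, 0], [0, 0, 0], -1], [[0, 0, 0], [0, 0, 0], -1], [[0, 0, 0], [0, 0, 0], -1], [[0, 0, 0], [0, 0, 0], -1]]'

```text
time: 11.9
tcp_pos: [0.5043, -0.0798, 0.1491]
orientation: [3.14, -0.094, -0.002]
wrist_force: [-0.5, 0.0, -0.5]
grip_width: 0.0852
grasp_force: 0.0
```

```bash
python3 - <<'E'
from h import *
plan(.5435,-.0785,.15,-3.4)
s,c=wrist(); np.save("w4.npy",c,allow_pickle=True); cv2.imwrite("pics/w4.png",c["frame"][:,:,::-1])
g=cv2.cvtColor(c["frame"],cv2.COLOR_RGB2GRAY)
for t in (40,55,70):wcomp(c,g<t,(200,60,380,250),.046,400,t)
E
```

```text
t 11.9 tcp [ 0.5043 -0.0798  0.1491] turn [ 0.0007  0.0011 -0.0005] then shift mm [39.1 -3.6 -0.9] F [-0.45  0.01 -0.52] w 0.0852
55 [274, 149, 23, 45, 417] (array([533. , -80.2]), array([17.1, 34.5]), -3.0)
55 [276, 219, 27, 31, 562] (array([481.3, -80.2]), array([17.8, 28.9]), -11.9)
70 [200, 60, 123, 19, 1090] (array([613.5, -66.4]), array([14.2, 91.8]), 85.3)
70 [271, 123, 27, 72, 1759] (array([542.6, -80. ]), array([20.2, 55.1]), -3.4)
70 [230, 211, 150, 39, 3715] (array([483.5, -94.5]), array([ 33.9, 125.9]), 86.3)
```

View pics/w4.png

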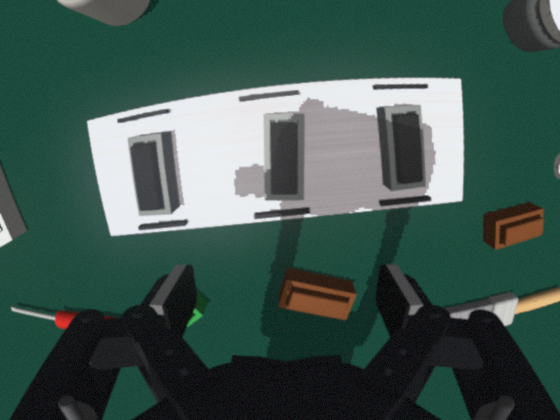

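The middle cap measures 20.2 x 55.1 mm, centred at (0.5426, -0.080) with yaw -3.4°, which matches the given size. I'll grasp with the TCP at z = 22 mm so the tips later clear the feeder top.

Emit:
drive_tool --series '[[[19, -1, 0], [0, 0, 0], -1], [[19, -1, 0], [0, 0, 0], -1], [[0, 0, 30], [0, 0, 0], -1], [[0, 0, 30], [0, 0, 0], -1], [[0, 0, 30], [0, 0, 0], -1], [[0, 0, 22], [0, 0, 0], -1], [[0, 0, 15], [0, 0, 0], -1], [[0, 0, 0], [0, 0, 0], -1], [[0, 0, 0], [0, 0, 0], -1], [[0, 0, 0], [0, 0, 0], -1]]' --grip_force 30

```text
time: 12.95
tcp_pos: [0.5435, -0.0797, 0.0244]
orientation: [3.14, -0.093, 0.004]
wrist_force: [-0.1, -0.3, -0.2]
grip_width: 0.0853
grasp_force: 0.0
```

Emit:
drive_tool --series '[[[0, 0, 0], [0, 0, 0], 1], [[0, 0, 0], [0, 0, 0], 1], [[0, 0, 0], [0, 0, 0], 1], [[0, 0, 0], [0, 0, 0], 1], [[0, 0, 0], [0, 0, 0], 1], [[0, 0, 0], [0, 0, 0], 1], [[0, 0, 0], [0, 0, 0], 1], [[0, 0, 0], [0, 0, 0], 1]]'

```text
time: 13.75
tcp_pos: [0.5427, -0.0793, 0.0231]
orientation: [3.14, -0.093, 0.001]
wrist_force: [0.4, -0.4, 4.1]
grip_width: 0.0309
grasp_force: 31.3
```

Emit:
drive_tool --series '[[[0, 0, -5], [0, 0, 0], 1], [[0, 0, -20], [0, 0, 0], 1], [[0, 0, -35], [0, 0, 0], 1], [[0, 0, -40], [0, 0, 0], 1], [[0, 0, 0], [0, 0, -0.1175], 1], [[0, 0, 0], [0, 0, -0.1175], 1], [[0, 0, 0], [0, 0, -0.1175], 1]]'

```text
time: 14.45
tcp_pos: [0.5422, -0.0791, 0.1223]
orientation: [-3.106, -0.467, 0.001]
wrist_force: [-0.1, 0.0, -0.9]
grip_width: 0.0311
grasp_force: 30.7
```

Emit:
drive_tool --series '[[[1.4, -38.5, 0], [0, 0, 0], 1], [[1.4, -38.5, 0], [0, 0, 0], 1], [[1.4, -38.5, 0], [0, 0, 0], 1], [[1.4, -38.5, 0], [0, 0, 0], 1], [[1.4, -38.5, 0], [0, 0, 0], 1], [[1.4, -38.5, 0], [0, 0, 0], 1], [[1.4, -38.5, 0], [0, 0, 0], 1], [[1.4, -38.5, 0], [0, 0, 0], 1], [[1.4, -38.5, 0], [0, 0, 0], 1], [[1.4, -38.5, 0], [0, 0, 0], 1], [[0, 0, 0], [0, 0, 0], 1], [[0, 0, 0], [0, 0, 0], 1]]'

```text
time: 15.65
tcp_pos: [0.4438, 0.2937, 0.1218]
orientation: [3.106, 0.462, -0.002]
wrist_force: [-0.5, 0.2, -1.9]
grip_width: 0.0314
grasp_force: 30.8
```

```bash
python3 - <<'E'
from h import *
for i in range(5): s,c=wrist()
plan(.5265,.318,.12,16.8)
np.save("w5.npy",c,allow_pickle=True); cv2.imwrite("pics/w5.png",cv2.resize(c["frame"][:,:,::-1],None,fx=1.4,fy=1.4))
E
```

```text
t 15.9 tcp [0.4449 0.2923 0.1225] turn [ 0.0002  0.0002 -0.0016] then shift mm [85.5 -1.   2.5] F [ 0.09  0.64 -1.13] w 0.031
```

View pics/w5.png

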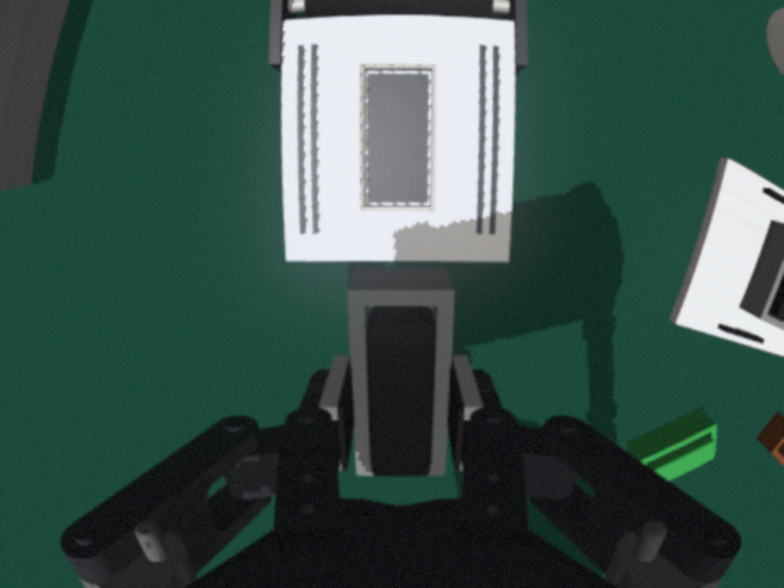

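The view shows the pocket at about (360–436, 65–210) and the held unit at (350–455, 270–475) in the enlarged picture, both nearly aligned with the tool. I'll measure both.

```bash
python3 - <<'E'
from h import *
c=np.load("w5.npy",allow_pickle=True).item(); fr=c["frame"].astype(int); g=cv2.cvtColor(c["frame"],cv2.COLOR_RGB2GRAY)
print("row",g[100,250:322].tolist()); print("col",g[40:156,286].tolist()); print("cap row",g[260,245:330].tolist()); print("cap col",g[185:345,286].tolist())
tz=c["T"]@np.linalg.inv(c["T_tool_cam"]); tz=tz[2,3]
for t in (140,190): wcomp(c,g<t,(250,40,320,156),.03,1500,f"pocket{t}")
for t in (55,70): wcomp(c,g<t,(255,215,317,342),tz+.0229,1500,f"cap{t}")
wcomp(c,(g>120)&((fr.max(2)-fr.min(2))<40),(190,10,380,192),.03,4000,"top")
E
```

```text
row [237, 237, 237, 238, 238, 236, 228, 198, 179, 160, 148, 149, 137, 127, 131, 135, 132, 132, 133, 133, 134, 132, 129, 131, 134, 129, 129, 127, 130, 132, 133, 130, 131, 130, 129, 128, 129, 128, 127, 128, 128, 128, 127, 127, 128, 126, 125, 126, 125, 126, 126, 124, 125, 126, 138, 178, 216, 210, 193, 202, 215, 227, 234, 236, 236, 237, 238, 237, 236, 237, 237, 236]
col [236, 237, 237, 236, 235, 224, 215, 202, 163, 124, 168, 217, 192, 140, 122, 121, 122, 122, 121, 121, 121, 121, 122, 122, 124, 120, 123, 122, 125, 125, 123, 126, 125, 126, 124, 126, 124, 124, 128, 124, 128, 128, 127, 127, 125, 124, 126, 127, 125, 129, 127, 126, 127, 126, 129, 126, 129, 128, 126, 129, 129, 129, 131, 128, 131, 127, 127, 128, 131, 129, 130, 129, 130, 127, 131, 130, 129, 125, 128, 129, 131, 131, 129, 131, 128, 128, 128, 129, 128, 129, 131, 128, 127, 129, 129, 126, 125, 125, 128, 130, 127, 128, 126, 134, 175, 221, 203, 175, 207, 221, 225, 235, 236, 236, 237, 237]
cap row [73, 71, 63, 43, 43, 63, 81, 85, 87, 85, 83, 86, 89, 86, 85, 81, 66, 44, 26, 20, 27, 28, 23, 20, 29, 26, 29, 27, 28, 24, 24, 24, 27, 31, 25, 1
[... 570 characters left out ...]
26, 28, 26, 25, 24, 25, 24, 29, 27, 24, 18, 23, 27, 27, 21, 26, 18, 20, 21, 28, 27, 19, 29, 17, 26, 25, 19, 28, 25, 25, 25, 25, 21, 23, 21, 27, 24, 13, 28, 22, 26, 26, 25, 18, 26, 19, 21, 23, 28, 20, 23, 22, 23, 19, 23, 29, 29, 24, 21, 20, 19, 20, 26, 25, 29, 42, 58, 59, 60, 58]
pocket140 [262, 53, 44, 92, 3817] (array([525.1, 319.3]), array([30.7, 66.5]), 16.5)
pocket190 [257, 46, 53, 102, 4777] (array([526.3, 320.4]), array([36.9, 74.1]), 16.2)
cap55 [261, 219, 51, 123, 5710] (array([447.4, 294.2]), array([20.1, 61.1]), 16.7)
cap70 [255, 218, 62, 124, 5984] (array([447.4, 294.3]), array([28.9, 61.7]), 16.8)
top [200, 10, 169, 177, 27864] (array([526. , 319.4]), array([121.6, 131.1]), 16.5)
```

```bash
python3 - <<'E'
from h import *
c=np.load("w5.npy",allow_pickle=True).item(); T=c["T"]@np.linalg.inv(c["T_tool_cam"]); tz=T[2,3]; Ti=np.linalg.inv(T)
tool=lambda P:(np.c_[P,np.ones(len(P))]@Ti.T)[:,:3]*1000
print("case front",tool(wpix2w(c,[[286,206.8]],tz+.0129)).round(1)," cap rear",tool(wpix2w(c,[[286,339.7]],tz+.0229)).round(1))
print("case sides row260", tool(wpix2w(c,[[250.3,260],[322.5,260]],tz+.0129)).round(1),"cap sides",tool(wpix2w(c,[[261.5,260],[310.5,260]],tz+.0229)).round(1))
g=cv2.cvtColor(c["frame"],cv2.COLOR_RGB2GRAY)
for v in (230,290,325):print(v,[int(x) for x in np.where(g[v,240:335]<48)[0][[0,-1]]+240],g[v,244:254].tolist())
E=wpix2w(c,[[256.5,100],[311.3,100],[286,45],[286,150.5]],.03); t=tool(E); print("pocket rim tool",t.round(1))
print("feeder axes yaw tool",np.degrees(np.arctan2(T[1,0],T[0,0])))
for x,y in [(.5261,.3196)]: print("pocket ctr tool",tool(np.array([[x,y,.03]])).round(1))
E
```

```text
case front [[ 35.4  -1.  -12.9]]  cap rear [[-26.7  -0.9 -22.9]]
case sides row260 [[ 10.7 -16.9 -12.9]
 [ 10.7  15.3 -12.9]] cap sides [[ 15.6 -11.1 -22.9]
 [ 15.7   9.1 -22.9]]
230 [262, 334] [67, 61, 64, 65, 74, 84, 85, 89, 89, 89]
290 [241, 330] [24, 20, 13, 16, 11, 13, 21, 24, 55, 75]
325 [240, 334] [26, 33, 27, 24, 17, 29, 53, 58, 66, 95]
pocket rim tool [[ 83.5 -22.   92.4]
 [ 83.5  17.   92.4]
 [123.8  -1.1  92.4]
 [ 46.6  -0.9  92.4]]
feeder axes yaw tool 16.71124206022115
pocket ctr tool [[85.7 -2.8 92.4]]
```

Emit:
drive_tool --series '[[[28.1, -0.6, 0], [0, 0, 0], 1], [[28.1, -0.5, 0], [0, 0, 0], 1], [[28.1, -0.5, 0], [0, 0, 0.004], 1], [[0, 0, 25], [0, 0, 0], 1], [[0, 0, 25], [0, 0, 0], 1], [[0, 0, 18], [0, 0, 0], 1], [[0, 0, 8], [0, 0, 0], 1], [[0, 0, 0], [0, 0, 0], 1], [[0, 0, 0], [0, 0, 0], 1], [[0, 0, 0], [0, 0, 0], 1]]'

```text
time: 16.9
tcp_pos: [0.5256, 0.3196, 0.0484]
orientation: [-3.108, -0.452, -0.004]
wrist_force: [0.6, -0.7, 0.3]
grip_width: 0.0312
grasp_force: 30.8
```

```bash
python3 - <<'E'
from h import *
s,c=wrist()
plan(.5261,.3196,.0331,16.5)
np.save("w6.npy",c,allow_pickle=True); cv2.imwrite("pics/w6.png",cv2.resize(c["frame"][100:360,170:400,::-1],None,fx=2.3,fy=2.3))
E
```

```text
t 16.95 tcp [0.5256 0.3196 0.0484] turn [-0.0006 -0.0027  0.0012] then shift mm [ 0.5  0.2 15.3] F [-0.15 -0.02 -1.17] w 0.0307
```

View pics/w6.png

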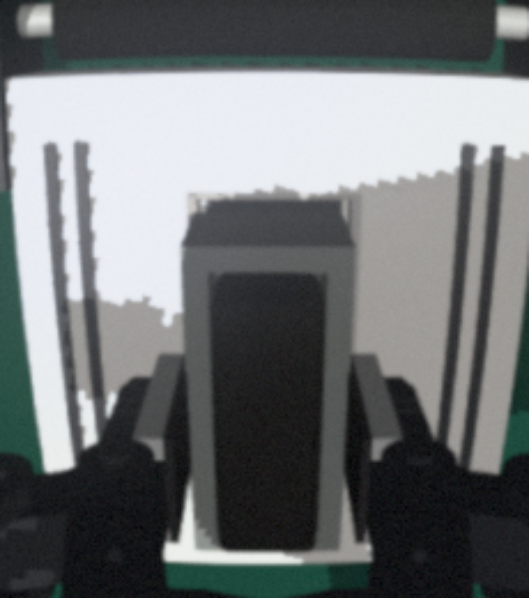

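The unit is just above the pocket, and the pocket's far rim shows at (188–358, 193) in the crop. I'll measure the remaining offset.

```bash
python3 - <<'E'
from h import *
c=np.load("w6.npy",allow_pickle=True).item(); T=c["T"]@np.linalg.inv(c["T_tool_cam"]); tz=T[2,3]; Ti=np.linalg.inv(T)
g=cv2.cvtColor(c["frame"],cv2.COLOR_RGB2GRAY)
for v in (183,185,187,190,195,200,204): print(v,g[v,246:262].tolist(),g[v,312:332].tolist())
for u in (262,286,310): print(u,g[178:214,u].tolist())
E
```

```text
183 [238, 238, 238, 237, 234, 228, 222, 222, 222, 222, 225, 224, 225, 226, 225, 226] [205, 192, 198, 213, 198, 168, 157, 155, 153, 155, 162, 162, 162, 160, 156, 160, 162, 163, 161, 160]
185 [238, 239, 238, 235, 230, 216, 195, 193, 188, 192, 199, 205, 206, 207, 202, 202] [137, 135, 134, 136, 133, 132, 135, 136, 137, 132, 134, 135, 139, 138, 141, 151, 160, 164, 164, 164]
187 [238, 237, 237, 236, 230, 216, 205, 202, 189, 160, 155, 185, 207, 191, 149, 125] [85, 90, 90, 90, 90, 95, 117, 143, 147, 125, 113, 129, 134, 134, 141, 153, 160, 159, 161, 162]
190 [238, 238, 238, 236, 229, 217, 201, 203, 198, 166, 138, 150, 155, 129, 97, 83] [70, 71, 73, 70, 72, 80, 113, 147, 149, 122, 112, 127, 136, 135, 140, 154, 157, 163, 162, 159]
195 [237, 238, 237, 235, 229, 197, 140, 101, 86, 80, 82, 81, 81, 81, 79, 76] [74, 73, 72, 75, 72, 70, 79, 100, 125, 115, 106, 124, 133, 134, 141, 154, 161, 160, 160, 162]
200 [238, 237, 237, 232, 203, 137, 90, 79, 78, 79, 81, 76, 79, 78, 79, 77] [73, 71, 70, 72, 71, 70, 67, 67, 71, 79, 104, 124, 132, 137, 144, 154, 159, 160, 159, 159]
204 [238, 235, 220, 167, 110, 82, 79, 78, 76, 78, 80, 79, 81, 76, 78, 74] [69, 65, 68, 66, 69, 68, 70, 67, 70, 69, 76, 104, 124, 134, 143, 154, 158, 158, 161, 161]
262 [238, 237, 237, 238, 235, 226, 214, 201, 170, 118, 86, 84, 80, 77, 79, 81, 79, 77, 77, 75, 76, 78, 77, 74, 75, 76, 76, 78, 76, 92, 98, 101, 100, 102, 101, 102]
286 [239, 238, 237, 236, 231, 193, 152, 137, 119, 94, 76, 75, 74, 69, 72, 74, 71, 75, 73, 76, 74, 74, 72, 73, 74, 72, 71, 71, 74, 87, 97, 95, 97, 97, 96, 98]
310 [238, 237, 238, 238, 237, 225, 180, 143, 116, 89, 75, 71, 75, 71, 71, 72, 72, 74, 69, 70, 71, 69, 67, 70, 69, 69, 67, 65, 70, 90, 92, 93, 96, 93, 95, 97]
```

```bash
python3 - <<'E'
from h import *
c=np.load("w6.npy",allow_pickle=True).item(); T=c["T"]@np.linalg.inv(c["T_tool_cam"]); tz=T[2,3]; Ti=np.linalg.inv(T)
tool=lambda P:((np.c_[P,np.ones(len(P))]@Ti.T)[:,:3]*1000).round(1)
print("bevel far",tool(wpix2w(c,[[286,182.6],[286,184.5]],.03)),"case front bottom",tool(wpix2w(c,[[286,186.8]],tz-.0131)),"case front top",tool(wpix2w(c,[[286,206.6]],tz+.0129)))
print("bevel sides",tool(wpix2w(c,[[251,190],[254.5,190],[322.5,190],[326.5,190]],.03)))
print("case sides",tool(wpix2w(c,[[249.5,204],[323,204]],tz+.0129)))
E
```

```text
bevel far [[38.9 -1.  18.6]
 [37.9 -1.  18.6]] case front bottom [[37.9 -1.  13.2]] case front top [[ 35.5  -1.  -12.8]]
bevel sides [[ 35.  -19.   18.6]
 [ 35.  -17.2  18.6]
 [ 35.1  17.7  18.5]
 [ 35.1  19.8  18.5]]
case sides [[ 36.6 -16.3 -12.8]
 [ 36.7  14.5 -12.8]]
```

Emit:
drive_tool --series '[[[-0.5, 1.2, 0], [0, 0, 0], 1], [[0, 0, 2], [0, 0, 0], 1], [[0, 0, 1.5], [0, 0, 0], 1], [[0, 0, 1.5], [0, 0, 0], 1], [[0, 0, 0], [0, 0, 0], 1], [[0, 0, 0], [0, 0, 0], 1]]'

```text
time: 17.55
tcp_pos: [0.5245, 0.318, 0.0414]
orientation: [3.109, 0.453, -0.0]
wrist_force: [0.2, -0.7, -1.4]
grip_width: 0.0318
grasp_force: 30.8
```

Emit:
drive_tool --series '[[[0, 0, 1], [0, 0, 0], 1], [[0, 0, 1], [0, 0, 0], 1], [[0, 0, 0], [0, 0, 0], 1], [[0, 0, 0], [0, 0, 0], 1]]'

```text
time: 17.95
tcp_pos: [0.5246, 0.318, 0.0395]
orientation: [3.109, 0.453, -0.0]
wrist_force: [0.4, 0.1, -0.2]
grip_width: 0.0312
grasp_force: 30.8
```

Already about 3.5 mm inside the pocket with no force. Continuing.

Emit:
drive_tool --series '[[[0, 0, 1.5], [0, 0, 0], 1], [[0, 0, 1.5], [0, 0, 0], 1], [[0, 0, 1], [0, 0, 0], 1], [[0, 0, 0], [0, 0, 0], 1], [[0, 0, 0], [0, 0, 0], 1]]'

```text
time: 18.45
tcp_pos: [0.5246, 0.318, 0.0355]
orientation: [3.109, 0.453, -0.0]
wrist_force: [0.4, 0.9, -0.1]
grip_width: 0.0313
grasp_force: 30.8
```

Emit:
drive_tool --series '[[[0, 0, 1], [0, 0, 0], 1], [[0, 0, 0.7], [0, 0, 0], 1], [[0, 0, 0], [0, 0, 0], 1], [[0, 0, 0], [0, 0, 0], 1]]'

```text
time: 18.85
tcp_pos: [0.5246, 0.318, 0.0339]
orientation: [-3.109, -0.453, 0.0]
wrist_force: [-0.2, 0.9, -1.2]
grip_width: 0.0312
grasp_force: 30.8
```

Emit:
drive_tool --series '[[[0, 0, 0.7], [0, 0, 0], 1], [[0, 0, 0], [0, 0, 0], 1], [[0, 0, 0], [0, 0, 0], 1]]'

```text
time: 19.15
tcp_pos: [0.5246, 0.318, 0.0332]
orientation: [-3.109, -0.453, 0.0]
wrist_force: [-0.3, -1.1, -1.5]
grip_width: 0.0314
grasp_force: 30.8
```

Emit:
drive_tool --series '[[[0, 0, 0.5], [0, 0, 0], 1], [[0, 0, 0], [0, 0, 0], 1], [[0, 0, 0], [0, 0, 0], 1]]'

```text
time: 19.45
tcp_pos: [0.5246, 0.318, 0.0331]
orientation: [-3.109, -0.453, -0.0]
wrist_force: [-1.9, -1.4, 2.2]
grip_width: 0.0313
grasp_force: 31.2
```

Floor reached at the expected height. Release, rise, shut.

Emit:
drive_tool --series '[[[0, 0, 0], [0, 0, 0], 0], [[0, 0, 0], [0, 0, 0], 0], [[0, 0, 0], [0, 0, 0], 0], [[0, 0, 0], [0, 0, 0], 0], [[0, 0, -15], [0, 0, 0], 0], [[0, 0, -25], [0, 0, 0], 0], [[-20, 0, -35], [0, 0, 0], 1], [[-20, 0, -20], [0, 0, 0], 1], [[0, 0, 0], [0, 0, 0], 1], [[0, 0, 0], [0, 0, 0], 1], [[0, 0, 0], [0, 0, 0], 1], [[0, 0, 0], [0, 0, 0], 1]]'

```text
time: 20.65
tcp_pos: [0.4861, 0.3063, 0.1259]
orientation: [3.108, 0.452, -0.004]
wrist_force: [0.3, 0.4, -0.3]
grip_width: -0.0002
grasp_force: 0.0
```

```bash
python3 - <<'E'
from h import *
s,c=wrist()
g=cv2.cvtColor(c["frame"],cv2.COLOR_RGB2GRAY)
for t in (55,70): wcomp(c,g<t,(240,60,330,250),.056,800,f"cap{t}")
plan(.525,.318,.062,16.5)
np.save("w7.npy",c,allow_pickle=True); cv2.imwrite("pics/w7.png",c["frame"][:,:,::-1])
E
```

```text
cap70 [271, 128, 30, 76, 1653] (array([522.6, 318.6]), array([19.7, 50.7]), 17.2)
t 20.7 tcp [0.4862 0.3063 0.126 ] turn [0.0006 0.0026 0.0011] then shift mm [40.6 -0.2 64. ] F [-0.53 -0.22 -0.17] w -0.0002
```

View pics/w7.png

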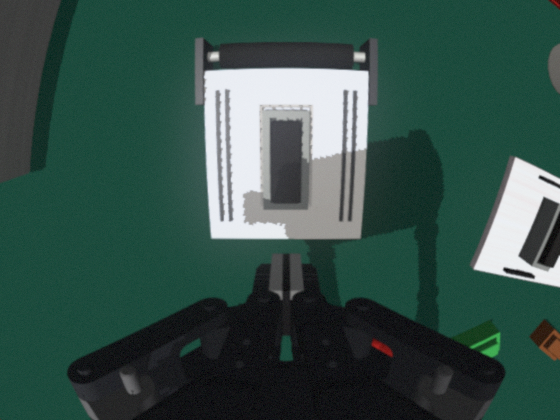

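The unit sits square and home in the pocket, with its cap at (286,163). Now the check squeeze.

Emit:
drive_tool --series '[[[20, 0, 10], [0, 0, 0], 1], [[20, 0, 20], [0, 0, 0], 1], [[0, 0, 20], [0, 0, 0], 1], [[0, 0, 12], [0, 0, 0], 1], [[0, 0, 5], [0, 0, 0], 1], [[0, 0, 0], [0, 0, 0], 1], [[0, 0, 0], [0, 0, 0], 1], [[0, 0, 0], [0, 0, 0], 1]]'

```text
time: 21.5
tcp_pos: [0.5251, 0.3183, 0.0622]
orientation: [-3.108, -0.453, -0.003]
wrist_force: [-0.2, -0.7, -1.0]
grip_width: -0.0002
grasp_force: 0.0
```

Emit:
drive_tool --series '[[[0, 0, 2], [0, 0, 0], 1], [[0, 0, 1.5], [0, 0, 0], 1], [[0, 0, 0], [0, 0, 0], 1], [[0, 0, 0], [0, 0, 0], 1]]'

```text
time: 21.9
tcp_pos: [0.5246, 0.3179, 0.0571]
orientation: [3.109, 0.453, -0.0]
wrist_force: [-0.4, -0.1, 0.5]
grip_width: 0.0004
grasp_force: 0.0
```

Emit:
drive_tool --series '[[[0, 0, 1.5], [0, 0, 0], 1], [[0, 0, 1], [0, 0, 0], 1], [[0, 0, 0], [0, 0, 0], 1], [[0, 0, 0], [0, 0, 0], 1]]'

```text
time: 22.3
tcp_pos: [0.5248, 0.3181, 0.0553]
orientation: [-3.108, -0.453, -0.001]
wrist_force: [-1.2, -0.9, 3.6]
grip_width: 0.0
grasp_force: 2.0
```

Emit:
drive_tool --series '[[[0, 0, 1.5], [0, 0, 0], 1], [[0, 0, 1], [0, 0, 0], 1], [[0, 0, 0], [0, 0, 0], 1], [[0, 0, 0], [0, 0, 0], 1], [[0, 0, 0], [0, 0, 0], 1], [[0, 0, 0], [0, 0, 0], 1]]'

```text
time: 22.9
tcp_pos: [0.5249, 0.3181, 0.0532]
orientation: [-3.108, -0.453, -0.002]
wrist_force: [-2.1, -0.5, 6.9]
grip_width: -0.0001
grasp_force: 3.6
```

Emit:
drive_tool --series '[[[0, 0, 1], [0, 0, 0], 1], [[0, 0, 0], [0, 0, 0], 1], [[0, 0, 0], [0, 0, 0], 1], [[0, 0, 0], [0, 0, 0], 1], [[0, 0, 0], [0, 0, 0], 1], [[0, 0, 0], [0, 0, 0], 1]]'

```text
time: 23.5
tcp_pos: [0.5249, 0.3181, 0.0525]
orientation: [-3.108, -0.453, -0.002]
wrist_force: [-2.7, -0.4, 8.0]
grip_width: 0.0001
grasp_force: 4.1
```

Emit:
drive_tool --series '[[[0, 0, -10], [0, 0, 0], 1], [[0, 0, -30], [0, 0, 0], 1], [[0, 0, -40], [0, 0, 0], 1], [[-35, 0, 0], [0, 0, 0], 1], [[-35, 0, 0], [0, 0, 0], 1], [[0, 0, 0], [0, 0, 0], 1], [[0, 0, 0], [0, 0, 0], 1], [[0, 0, 0], [0, 0, 0], 1], [[0, 0, 0], [0, 0, 0], 1]]'

```text
time: 24.4
tcp_pos: [0.4583, 0.2982, 0.1311]
orientation: [3.109, 0.452, 0.0]
wrist_force: [0.2, 0.5, 0.5]
grip_width: -0.0
grasp_force: 0.0
```

```bash
python3 - <<'E'
from h import *
s,c=wrist(); g=cv2.cvtColor(c["frame"],cv2.COLOR_RGB2GRAY)
for t in (55,70,140): wcomp(c,g<t,(255,55,318,190),.056,800,f"cap{t}")
t=cams.capture("top"); a=c["frame"][:,:,::-1]; b=t["frame"][150:300,80:420,::-1]
o=np.zeros((570,560,3),np.uint8); o[:420]=a; o[420:570,:340]=b; cv2.imwrite("pics/fin.png",o)
E
```

```text
cap140 [270, 77, 42, 92, 2935] (array([523.5, 315.4]), array([27.8, 61.6]), 16.6)
```

View pics/fin.png

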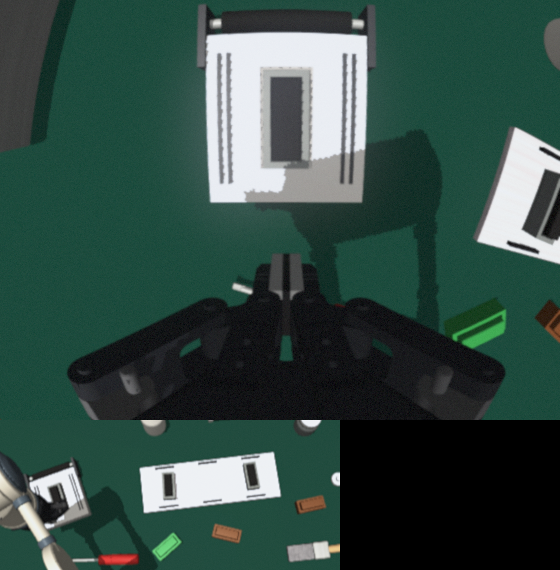

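The strong unit is home and square in the pocket with its cap up at (287,118). The two tired units still stand on the rack, and nothing else has moved. Handing in.

```bash
python3 -c "
from workcell import job
print(job.finish_job())"
```

```text
the job is handed in; nothing more can be done
None
```

I fitted the strong middle unit (about 8.6 N at 4 mm) fully home in the feeder pocket, where a second squeeze gave about 8.2 N; the tired left (2.7 N) and right (3.6 N) units still stand on the rack, and the job is handed in, though the hand-in gave no verdict.

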